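# Show the tall sample tube to the analyser's reader

## Robot

A 6-joint arm with a two-finger parallel gripper is mounted at the origin on the work surface. World frame = base frame: x ahead of the robot, y to its left, z up, the work surface at z = 0. Lengths are in m, angles in rad, forces in N, time in s.
With the tool pointing down it reaches from about 0.35 to 0.875 m from the base axis. Payload 4.2 kg.
Tool frame: the origin (TCP) lies on the centre line of the jaws, within the pads' length; the fingertips stand 14 mm ahead of it and the grasp point (between the pads) lies 5 mm behind it (robot.tip_extent is the distance from the TCP to the fingertips, in m); z points along the fingers, y is the line along which they close (so a half turn about z gives the same grasp; the last joint's range is limited). The gripper opens to 87 mm and grips with 3 to 60 N. Pads are 19 mm wide; open, the fingers measure 117 mm over their backs; the gripper's body (75 mm by 190 mm) begins 51 mm behind the grasp point.
Start: joints at [-0.853, 0.385, 0.008, 0, -1.194, -0.259], TCP at [0.277, -0.56, 0.216] pointing down, gripper open.
Joint ranges: [-3.14, 3.14], [-1.21, 2.06], [-1.07, 1.41], [-3.16, 2.05], [-2.99, -0.16], [-3.1, 3.1]. Speed limits (rad/s): [2.79, 2.79, 3.14, 3.14, 3.14, 3.14].

## Interface

Orientations are given as [roll, pitch, yaw] about the fixed x, y, z axes, in that order (R = Rz(yaw) Ry(pitch) Rx(roll)).
In Python, from plant import robot gives the robot as it stands.
- The arm moves only by the tool drive_tool, never from a script. Its argument "deltas" is a list that holds one entry, the list of rows, each a list of 6 numbers: the shift along the world's x, y, z in units of 30 mm (1.0 is 30 mm), then the turn, a rotation vector about the world's x, y, z in units of 6 degrees (1.0 is 6 degrees). A call has 1 to 12 rows; each row is the pose to reach, as a shift and turn from the pose commanded when the call began; what a row does not reach only later rows make up. A row lasts 1/8 s, in which the tool goes at most 62.5 mm and 10.7 degrees, less where a joint would pass 70% of its speed; a pose out of reach is approached as far as the arm can. A call with a gripper value outside its range is refused whole. "claw" is the finger opening in mm, from 0 to 87, set as the call begins (left out, the last holds). The fingers move at their own pace and stop on an object; the grip force is fixed at half the most. Time passes only in rows, so rows that repeat a pose let the fingers close. It gives the time, the measured TCP pose, the force, the opening and the grip force at its end, in the units of the state.
- robot.get_obs(): the state, without advancing time (a new reading comes with each control period).
- robot.snapshot(name): name is "side" or "top"; returns a dict with "pixels" (480x640x3 uint8, red, green, blue), "camera_matrix" (3x3 intrinsics, pixels), "k1" (the pictures are not rectified: a ray, as slopes to the right and down, at radius r is drawn at 1 + k1 r^2 times it, then the intrinsics apply), "xyz" and "rotation" of the camera in the world. Camera axes: x right, y up, looking along -z (the intrinsics and any distortion apply to the point x, -y, -z); pixel columns grow to the right and rows downward; lengths in m; the calibration is good to about 2 mm. A picture is of the moment at which its call begins. There is no depth.
- robot.sign_off(): hands the job in; it is judged then, once.
The state is a dict: "t": time; "joints": joint angles; "joint_velocities": joint speeds; "tau": joint torques, N m; "ee_pos": TCP position; "ee_rot": TCP orientation; "wrist_force": force on the tool from outside, world axes, zero at the start; "moment": the same for the moment, N m; "gripper_width": finger opening in m; "grip_force": force on a finger pad.
Only numpy, scipy, OpenCV 4.12 (cv2) and the standard library are available. Lean on these libraries where they do the work, as an engineer would, in place of code of your own. Each camera call takes 0.05 s, during which the arm holds its last target. There are 200 camera calls.

## Task

Book the next sample in at the benchtop analyser: first push its open reagent drawer fully home until it clicks into its detent, then lift the one tall tube out of the rack, keep it upright, and hold it in the air squarely in front of the analyser's reader window, level with it, its barcode label facing the glass about 80 mm away. Finish while still holding it there, steady, in the gripper alone, with the drawer still home; leave the short tubes, the specimen cup and the control bottle where they stand.

Things in the scene. Friction and masses are not known exactly. Their poses are not given: they have to be found in the camera images.
- analyser: white benchtop analyser, 270 mm wide, fast on the bench; origin on the bench under its middle, z up, front facing its own -x. Low reagent bay in front: 85 mm high with a flat deck, from x = -180 to -70 mm. Upper housing 225 mm high, from x = -70 to +200 mm; its front carries the reader window and a display. The drawer fills the bay's front.
- drawer (a joint): opening of the reagent drawer in m: 0 = fully home at its stop; it opens along the analyser's -x and starts 50 to 110 mm open. It runs easily (about 1 N) until some 15 mm before home, where a sprung roller resists with about 5 N; past about 6 mm the detent draws it in and holds it at 0. Pushing on at the stop with up to 20 N does no harm.
- drawer_front (a point): centre of the outer face of the drawer's front panel (white, 266 mm wide, 12 to 78 mm above the bench, this point 45 mm above it); moves with the drawer. Axes as the analyser's: the face looks to -x, the drawer closes towards +x. When home, the face is 195 mm ahead (-x) of the analyser's origin and 15 mm ahead of the bay.
- reader (a point): centre of the reader's glass (dark red, in a black bezel 78 x 58 mm, the smaller of two dark panels on the housing's front; the other is the display). In the analyser's axes 75 mm ahead (-x) of its origin, 50 mm to -y, 172 mm above the bench; axes as the analyser's, it looks out along -x. The drawer's face when home is 120 mm further out.
- tall_tube: the tall capped sample tube, the only one so high: 112 mm, 16 mm glass, 15 to 31 g, upright in a well of the rack. Origin: centre of its foot; z up along the tube; x points out of its barcode label (white paper, dark bars, on one side only, 36 to 84 mm above the foot). Ribbed cap 18 mm across, 88 to 112 mm above the foot: grip it there.
- tall_tube_label (a point): centre of the tall tube's barcode label, on its surface, 60 mm above the foot and 8.5 mm out from the tube's axis; axes as the tube's, x pointing straight out of the label.
- tall_tube_cap (a point): point on the tall tube's axis inside its cap, 12 mm below the cap's top, 100 mm above the foot.
- rack: white three-tier tube rack, fast on the bench, 36 x 172 mm; origin on the bench under its middle, z up. Five wells in a row along its y, 30 mm apart; tubes in the middle and both end ones, the tall one in any of these, feet 6 mm above the bench. Top tier 60 mm, end plates 68 mm high. Labels look out to its +x within 0.25 rad. Both long sides are free for fingers.
- short_tube_a: bystander: capped sample tube like the tall one but only 84 mm high over the same kind of cap (16 mm glass, 18 mm cap); stands in another well of the rack. Origin: centre of its foot, z up.
- short_tube_b: bystander: capped sample tube like the tall one but only 84 mm high over the same kind of cap (16 mm glass, 18 mm cap); stands in another well of the rack. Origin: centre of its foot, z up.
- cup: bystander: specimen cup with screw lid, 63 mm across, 66 mm high, on the bench. Origin: centre of its foot.
- control_bottle: bystander: small capped bottle, 42 mm across, 70 mm high, on the bench. Origin: centre of its foot.

How it is judged:
On the way, in this order (a step that is already met when the one before it is completed fails the run):
1. the reagent drawer is home in its detent (within 3 mm) (value of joint drawer below 0.003 m), for 0.2 s.
2. the tall tube is lifted clear out of the rack (height (world z) of tall_tube above 0.07 m), for 0.1 s.
At the end, for the whole second after the job is handed in: Drawer within 3 mm of home; the tall tube held in the fingers, touching neither analyser nor rack, at rest, upright within 0.2 rad, its label facing the reader within 0.4 rad, the label's centre 55 to 105 mm in front of the glass and within 20 mm of the window's centre both sideways and in height (value of joint drawer below 0.003 m and x of tall_tube_label in the frame of reader between -0.105 and -0.055 m and y of tall_tube_label in the frame of reader between -0.02 and 0.02 m and z of tall_tube_label in the frame of reader between -0.02 and 0.02 m and x of reader in the frame of tall_tube_label above 0.04 m and angle between the x axis of tall_tube and the x axis of analyser, either way round below 0.4 rad and angle between tall_tube's own z axis and vertical below 0.2 rad and contact force between the fingers and tall_tube above 0.5 N and contact force between tall_tube and analyser below 0.05 N and contact force between tall_tube and rack below 0.05 N and linear speed of tall_tube below 0.03 m/s); the arm keeps its last pose, push and grip.
It fails at once if a short tube is shifted or lifted by more than 30 mm (distance of short_tube_a from where it was at the start of the episode above 0.03 m).
It fails at once if a short tube is shifted or lifted by more than 30 mm (distance of short_tube_b from where it was at the start of the episode above 0.03 m).
It fails at once if the specimen cup is shifted or lifted by more than 30 mm (distance of cup from where it was at the start of the episode above 0.03 m).
It fails at once if the control bottle is shifted or lifted by more than 30 mm (distance of control_bottle from where it was at the start of the episode above 0.03 m).
It fails at once if the tall tube is tipped by more than 0.6 rad (angle between tall_tube's own z axis and vertical above 0.6 rad).
It also fails if it takes over 54 s, if anything falls off the work surface, if the arm or the gripper's body presses on something with over 40 N, if the wrist force passes 120 N, or if a joint passes its speed limit or range.

## Working session

There is one attempt and no reset: what is moved stays moved. The work goes in short steps, Python scripts to look and compute and a tool call to move; the robot and the scene stay as the last step left them, time stands still between calls to the robot, and variables do not carry over. Pictures are saved under pics/ and viewed, at most 10 in all, crops included, and the job is handed in when it is done.

Besides the shell and the picture viewer there is one more tool, called in YAML: its name, and indented under it one key for each argument. drive_tool: Moves the arm, as the interface text tells. Its arguments: {"type":"object","properties":{"deltas":{"type":"array","items":{"type":"array","items":{"type":"array","items":{"type":"number"}}}},"claw":{"type":"number"}},"required":["deltas"]}

```bash
mkdir -p pics; cat > h.py <<'E'
import numpy as np, cv2
from plant import robot
def snap(n,f):
    s=robot.snapshot(n); cv2.imwrite('pics/'+f,s['pixels'][:,:,::-1]); 
    np.savez('pics/'+f[:-4]+'.npz',**{k:np.array(v) for k,v in s.items()}); return s
def load(f): return dict(np.load('pics/'+f+'.npz'))
def ray(s,u,v):
    K=s['camera_matrix']; p=cv2.undistortPoints(np.array([[[u,v]]],float),K,np.array([float(s['k1']),0,0,0,0]))[0,0]
    # dist. model: drawn = ideal*(1+k1 r^2)
    d=s['rotation']@np.array([p[0],-p[1],-1]); return np.array(s['xyz']),d/np.linalg.norm(d)
def plane(s,u,v,z):
    o,d=ray(s,u,v); return o+d*(z-o[2])/d[2]
def proj(s,P):
    q=s['rotation'].T@(np.array(P)-s['xyz']); a=q[0]/-q[2]; b=-q[1]/-q[2]; f=1+float(s['k1'])*(a*a+b*b)
    K=s['camera_matrix']; return K[0,0]*a*f+K[0,2],K[1,1]*b*f+K[1,2]
E
python3 - <<'E'
from h import *
for n in('side','top'):
    s=snap(n,n+'0.png'); print(n,s['xyz'],np.array(s['rotation']).round(3).tolist(),np.array(s['camera_matrix']).tolist(),s['k1'])
print(robot.get_obs())
E
```

```text
side [0.2871938  0.68192356 0.66656242] [0.977, 0.008, -2.776] [[527.32764513644, 0.0, 323.2685845832287], [0.0, 527.32764513644, 237.34046552299893], [0.0, 0.0, 1.0]] -0.07313850291310961
top [ 0.49091937 -0.05402135  0.96748325] [0.108, 0.005, -1.573] [[494.3296556320566, 0.0, 319.27694449251334], [0.0, 494.3296556320566, 239.907993806103], [0.0, 0.0, 1.0]] -0.12686259826838137
{'t': 0.1, 'joints': array([-8.53380109e-01,  3.85472570e-01,  6.76378725e-03, -4.32741605e-04,
       -1.19400224e+00, -2.58615028e-01]), 'joint_velocities': array([ 0.00034799, -0.00308696,  0.00267519,  0.00334403,  0.000559  ,
       -0.00083939]), 'tau': array([-1.71147794e-04, -3.91689956e+01,  1.87936914e+01,  4.23190668e+00,
        1.34860683e-02, -6.97209202e-05]), 'ee_pos': array([ 0.27657357, -0.55985983,  0.21527413]), 'ee_rot': array([ 3.13963878e+00, -1.00967087e-04, -2.68295097e+00]), 'wrist_force': array([-0.03675147, -0.37676935, -0.51134169]), 'moment': array([ 0.01990007, -0.03525158, -0.02670091]), 'grip_force': 0.0, 'gripper_width': 0.08716933497345371}
```

Rotation is rpy; patch the helper and view the pictures.

```bash
python3 - <<'E'
t=open('h.py').read()
t=t.replace("def ray","from scipy.spatial.transform import Rotation as Ro\ndef R(s): return Ro.from_euler('xyz',s['rotation']).as_matrix()\ndef ray",1).replace("s['rotation']@","R(s)@").replace("s['rotation'].T@","R(s).T@")
open('h.py','w').write(t)
E
```

```text
(no output)
```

View pics/side0.png

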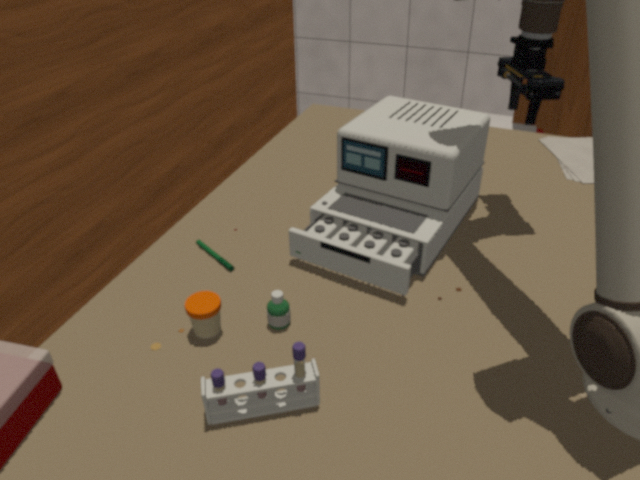

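View pics/top0.png

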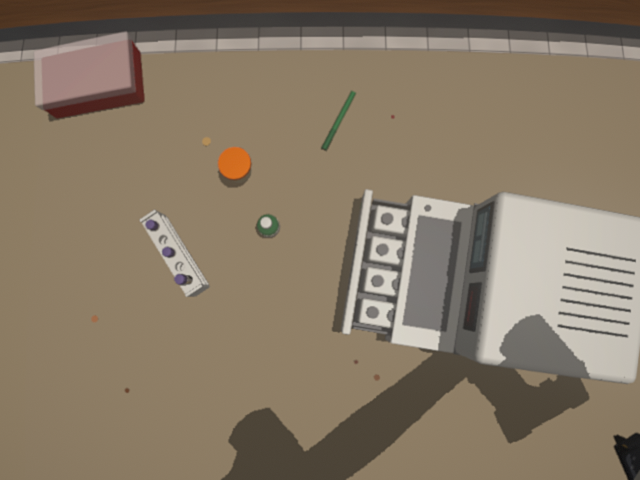

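The top view has the drawer panel from (367,192) to (347,331), with the analyser's front facing image left (world +y). The rack runs from (150,215) to (197,290), with purple caps at (151,225), (168,252) and (181,279). In the side view the tall cap is at (299,351), the reader at (412,170) and the display at (364,158).

```bash
python3 - <<'E'
from h import *
for f in('side0','top0'):
    s=load(f); hsv=cv2.cvtColor(s['pixels'],cv2.COLOR_RGB2HSV)
    m=cv2.inRange(hsv,(115,60,30),(150,255,255))
    n,_,st,c=cv2.connectedComponentsWithStats(m)
    for i in range(1,n):
        if st[i,4]>25: print(f,c[i].round(1),st[i])
    m=cv2.inRange(hsv,(0,0,0),(255,255,50))
T=load('top0');S=load('side0')
for n,p,z in[('dr a',(366,192),.078),('dr b',(345,331),.078),('deck a',(413,198),.085),('deck b',(393,344),.085),('cup',(235,163),.066),('bottle',(267,225),.07)]: print(n,plane(T,*p,z).round(4))
for n,p in[('rackc1',(145,217)),('rackc2',(157,211)),('rackc3',(207,285)),('rackc4',(192,295))]: print(n,plane(T,*p,.068).round(4))
for n,p in[('reader',(412,170)),('disp',(364,158))]: print(n,plane(S,*p,.172).round(4))
def crop(s,u,v,w,h,k): return cv2.resize(s['pixels'][v:v+h,u:u+w,::-1],None,fx=k,fy=k,interpolation=cv2.INTER_CUBIC)
a=crop(S,190,335,140,90,5); cv2.imwrite('pics/c1.png',a)
b=crop(T,335,180,145,175,3); cv2.imwrite('pics/c2.png',b)
E
```

```text
side0 [298.5 350.8] [293 343  11  17 156]
side0 [258.8 370.8] [254 363  10  17 148]
side0 [217.4 377.5] [212 369  11  18 156]
top0 [150.2 224.2] [146 220   9   9  57]
top0 [166.9 251.5] [163 248   9   8  59]
top0 [179.7 278.8] [175 275  10   9  75]
dr a [ 0.6757 -0.1354  0.078 ]
dr b [ 0.4242 -0.0951  0.078 ]
deck a [ 0.6631 -0.2204  0.085 ]
deck b [ 0.4013 -0.1797  0.085 ]
cup [0.7348 0.1087 0.066 ]
bottle [0.6162 0.0464 0.07  ]
rackc1 [0.6326 0.277  0.068 ]
rackc2 [0.6439 0.2543 0.068 ]
rackc3 [0.5062 0.1559 0.068 ]
rackc4 [0.4879 0.1835 0.068 ]
reader [ 0.4693 -0.2972  0.172 ]
disp [ 0.5795 -0.3176  0.172 ]
```

View pics/c1.png

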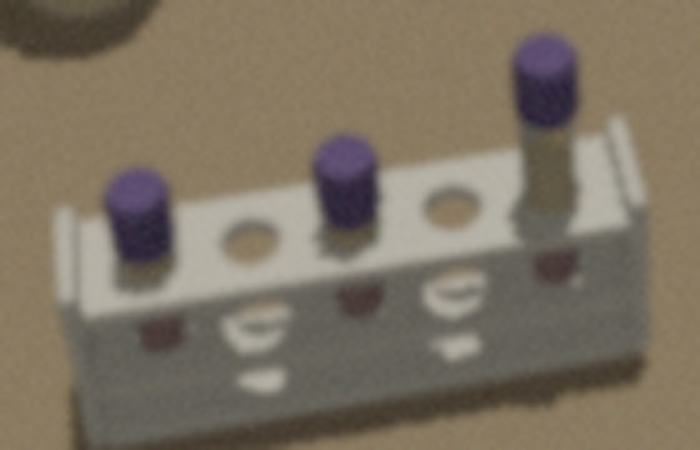

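View pics/c2.png

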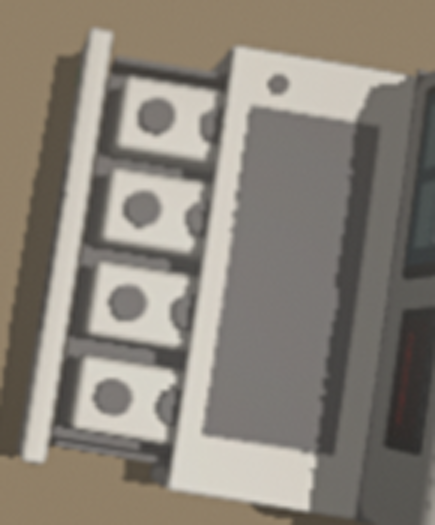

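drive_tool:
  claw: 0
  deltas:
    - [[0, 0, 2, 0, 0, 0], [0, 0, 4, 0, 0, 0], [8.25, 17, 4, 0, 0, -5.9], [8.25, 17, 4, 0, 0, -5.9], [8.25, 17, 4, 0, 0, -5.9], [8.25, 17, 4, 0, 0, -5.9], [8.25, 17, 4, 0, 0, -5.9], [8.25, 17, 4, 0, 0, -5.9], [8.25, 17, 4, 0, 0, -5.9], [8.25, 17, 4, 0, 0, -5.9], [8.25, 17, 4, 0, 0, -5.9], [8.25, 17, 4, 0, 0, -5.9]]

```text
t: 1.6
ee_pos: [0.5251, -0.0474, 0.3353]
ee_rot: [-3.142, -0.002, 2.986]
wrist_force: [-0.6, -0.7, -1.3]
gripper_width: 0.0004
grip_force: 0.0
```

```bash
python3 - <<'E'
from h import *
T=load('top0');S=load('side0')
print(plane(T,179.7,278.8,.118),plane(S,298.5,350.8,.108))
print([plane(T,*p,.09).round(4) for p in((150.2,224.2),(166.9,251.5))],[plane(S,*p,.08).round(4) for p in((217.4,377.5),(258.8,370.8))])
E
```

```text
[0.51591639 0.19261089 0.118     ] [0.51622061 0.19577804 0.108     ]
[array([0.6158, 0.2586, 0.09  ]), array([0.5659, 0.2256, 0.09  ])] [array([0.6163, 0.2611, 0.08  ]), array([0.5662, 0.2284, 0.08  ])]
```

drive_tool:
  claw: 0
  deltas:
    - [[0, 0, -2, 0, 0, 0], [0, 0, -4, 0, 0, 0], [0, 0, -6, 0, 0, 0], [0, 0, -8, 0, 0, 0], [0, 0, -9.3, 0, 0, 0], [0, 0, -9.3, 0, 0, 0], [0, -0.5, -9.3, 0, 0, 0], [-0.1, -1, -9.3, 0, 0, 0], [-0.2, -1.5, -9.3, 0, 0, 0], [-0.3, -2, -9.3, 0, 0, 0], [-0.4, -2.5, -9.3, 0, 0, 0], [-0.45, -3, -9.3, 0, 0, 0]]

```text
t: 3.1
ee_pos: [0.5102, -0.1414, 0.0573]
ee_rot: [3.142, -0.001, 2.982]
wrist_force: [0.3, 1.8, 0.9]
gripper_width: 0.0005
grip_force: 0.6
```

drive_tool:
  claw: 0
  deltas:
    - [[0, -0.2, 0, 0, 0, 0], [-0.1, -0.4, 0, 0, 0, 0], [-0.1, -0.6, 0, 0, 0, 0], [-0.1, -0.8, 0, 0, 0, 0], [-0.15, -0.9, 0, 0, 0, 0], [-0.15, -1.0, 0, 0, 0, 0], [-0.15, -1.0, 0, 0, 0, 0]]

```text
t: 3.98
ee_pos: [0.5063, -0.1689, 0.0573]
ee_rot: [3.139, -0.0, 2.982]
wrist_force: [-0.8, 8.1, 1.4]
gripper_width: 0.0007
grip_force: 4.2
```

drive_tool:
  claw: 0
  deltas:
    - [[0, -0.1, 0, 0, 0, 0], [0, -0.1, 0, 0, 0, 0], [0, -0.1, 0, 0, 0, 0]]

```text
t: 4.35
ee_pos: [0.5063, -0.1691, 0.0573]
ee_rot: [3.136, -0.001, 2.982]
wrist_force: [-1.5, 20.5, 5.8]
gripper_width: 0.0003
grip_force: 10.5
```

drive_tool:
  claw: 0
  deltas:
    - [[0.1, 0.8, 0, 0, 0, 0], [0.3, 2, 0, 0, 0, 0], [0.3, 2, 2, 0, 0, 0], [0.3, 2, 4, 0, 0, 0], [0.3, 4, 6, 0, 0, 0], [0.3, 12.2, 6, 0, 0, 7.1], [0.3, 12.2, 6, 0, 0, 7.1], [0.3, 12.2, 6, 0, 0, 7.1], [0.3, 12.2, 6, 0, 0, 7.1], [0.3, 12.2, 6, 0, 0, 7.1], [0.3, 12.2, 6, 0, 0, 7.1]]

```text
t: 5.72
ee_pos: [0.5151, 0.193, 0.237]
ee_rot: [-3.141, -0.001, -2.556]
wrist_force: [0.0, -0.1, -0.6]
gripper_width: 0.0005
grip_force: 0.0
```

drive_tool:
  claw: 60
  deltas:
    - [[0, 0, 0, 0, 0, 0], [0, 0, 0, 0, 0, 0], [0, 0, 0, 0, 0, 0]]

```text
t: 6.1
ee_pos: [0.5155, 0.1917, 0.2374]
ee_rot: [-3.142, 0.0, -2.559]
wrist_force: [-0.7, -0.9, 0.1]
gripper_width: 0.0227
grip_force: 0.0
```

```bash
python3 - <<'E'
from h import *
T=snap('top','top1.png');S=snap('side','side1.png')
o=robot.get_obs();print(o['ee_pos'],o['ee_rot'])
a=np.hstack([T['pixels'][150:380,100:500],S['pixels'][200:430,180:580]])[:,:,::-1];cv2.imwrite('pics/c3.png',a)
E
```

```text
[0.51539799 0.19206049 0.23735374] [ 3.14158786e+00  1.47133203e-04 -2.55810021e+00]
```

View pics/c3.png

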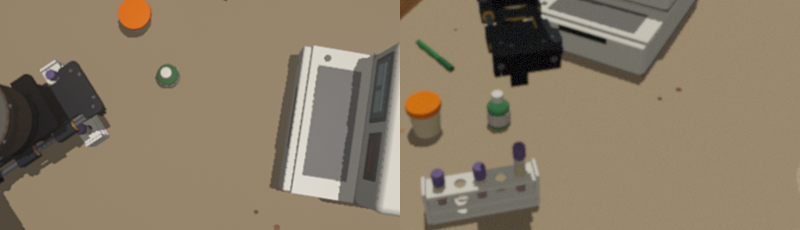

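The left half shows the drawer home with its panel against the bay, and the gripper over the tall tube (cap at (84,128) in the crop). Next I descend and grip.

drive_tool:
  claw: 60
  deltas:
    - [[0, 0, 0, 0, 0, 0], [0, 0, 0, 0, 0, 0], [0, 0, 0, 0, 0, 0], [0, 0, -1, 0, 0, 0], [0, 0.05, -2, 0, 0, 0], [0, 0.05, -3, 0, 0, 0], [0, 0.05, -4, 0, 0, 0], [0, 0.05, -4.55, 0, 0, 0], [0, 0.05, -4.55, 0, 0, 0], [0, 0.05, -4.55, 0, 0, 0]]

```text
t: 7.45
ee_pos: [0.516, 0.1946, 0.1016]
ee_rot: [-3.141, 0.002, -2.557]
wrist_force: [0.3, -0.4, 0.3]
gripper_width: 0.0601
grip_force: 0.0
```

drive_tool:
  claw: 5
  deltas:
    - [[0, 0, 0, 0, 0, 0], [0, 0, 0, 0, 0, 0], [0, 0, 0, 0, 0, 0], [0, 0, 0, 0, 0, 0], [0, 0, 0, 0, 0, 0], [0, 0, 0, 0, 0, 0], [0, 0, 0, 0, 0, 0], [0, 0, 0, 0, 0, 0]]

```text
t: 8.45
ee_pos: [0.5153, 0.1942, 0.1008]
ee_rot: [-3.142, 0.0, -2.557]
wrist_force: [0.5, 0.1, -1.5]
gripper_width: 0.017
grip_force: 30.0
```

drive_tool:
  deltas:
    - [[0, 0, 0.8, 0, 0, 0], [0, 0, 1.8, 0, 0, 0], [0, 0, 2.8, 0, 0, 0], [0, 0, 3.8, 0, 0, 0], [0, 0, 4.6, 0, 0, 0], [0, 0, 4.6, 0, 0, 0], [0, 0, 4.6, 0, 0, 0]]

```text
t: 9.32
ee_pos: [0.5146, 0.1939, 0.2376]
ee_rot: [3.141, -0.002, -2.557]
wrist_force: [-0.8, 0.5, 0.2]
gripper_width: 0.0167
grip_force: 30.0
```

drive_tool:
  deltas:
    - [[-0.1, -1, 0, 0, 0, -0.5], [-0.3, -2.5, 0, 0, 0, -1.3], [-0.4, -4, 0, 0, 0, -2.2], [-0.5, -5.5, 0, 0, 0, -3.1], [-0.6, -7, 0, 0, 0, -4], [-0.7, -8.5, 0, 0, 0, -4.9], [-0.8, -10, 0, 0, 0, -5.7], [-0.9, -11.5, 0, 0, 0, -6.4], [-1.1, -12.5, -0.5, 0, 0, -7.1], [-1.1, -13.2, -1.05, 0, 0, -7.1], [-1.13, -13.4, -1.05, 0, 0, -7.1], [-1.13, -13.4, -1.05, 0, 0, -7.1]]

```text
t: 10.82
ee_pos: [0.4813, -0.2079, 0.207]
ee_rot: [-3.141, -0.001, 2.982]
wrist_force: [-0.8, -0.4, 0.1]
gripper_width: 0.0168
grip_force: 30.0
```

```bash
python3 - <<'E'
from h import *
T=snap('top','top2.png');S=snap('side','side2.png')
o=robot.get_obs();print(o['ee_pos'],o['ee_rot'],o['grip_force'],o['gripper_width'])
a=np.hstack([cv2.resize(T['pixels'][190:390,330:530],(400,400)),cv2.resize(S['pixels'][90:290,270:470],(400,400))])[:,:,::-1];cv2.imwrite('pics/c4.png',a)
E
```

```text
[ 0.48178767 -0.20731126  0.20765056] [3.14158026e+00 7.40315839e-04 2.98337491e+00] 29.99404013156891 0.016766756517659215
```

View pics/c4.png

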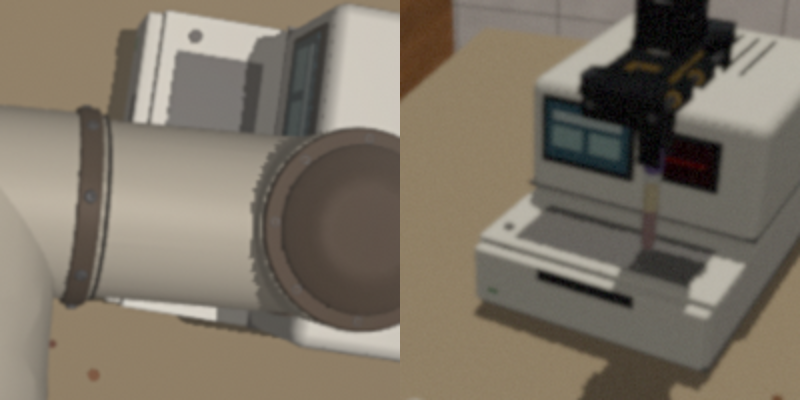

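The side crop shows the tube upright in front of the housing (foot at about (650,247)) with its label side away from the camera, and the drawer flush. I'll check it numerically against the reader.

```bash
python3 - <<'E'
from h import *
S=load('side0');p=S['pixels'].astype(int)
m=np.zeros((480,640),np.uint8); m[140:200,390:440]=(p[140:200,390:440].sum(2)<150)
n,_,st,c=cv2.connectedComponentsWithStats(m); i=1+st[1:,4].argmax(); print(c[i],st[i]); 
r=plane(S,*c[i],.172); print(r)
print(proj(load('side2'),[.4815,-.2075,.1126]))
u=np.array([-.156,-.988]);v=np.array([.988,-.156]);L=np.array([.4815,-.2075])+.0085*u
print((L-r[:2])@u,(L-r[:2])@v, robot.get_obs()['joint_velocities'].round(3))
E
```

```text
[412.18823529 169.91176471] [395 155  36  31 850]
[ 0.46905083 -0.29772041  0.172     ]
(np.float64(393.4856358130045), np.float64(214.68703034526177))
-0.08257575060531445 -0.0017746041170822759 [ 0.008 -0.004  0.001 -0.001 -0.001  0.002]
```

All within tolerance: label 83 mm in front of the glass, 2 mm off sideways, foot height as predicted.

```bash
python3 -c "
from plant import robot
print(robot.sign_off())"
```

```text
the job is handed in; nothing more can be done
None
```

I pushed the drawer home to its stop, then lifted the tall tube and handed the job in with it held upright in the gripper. By my measurements the label is about 83 mm from the reader glass and 2 mm off centre sideways. I took the label's exact facing from the rack's angle and did not see it directly, and the sign-off gave no verdict.

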